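# Find the spice stand with the dragging bearing and tag it

### The arm

A 6-joint arm with a two-finger parallel gripper is mounted at the origin on the work surface. World frame = base frame: x ahead of the robot, y to its left, z up, the work surface at z = 0. Lengths are in m, angles in rad, forces in N, time in s.
With the tool pointing down it reaches from about 0.35 to 0.775 m from the base axis. Payload 7.3 kg.
Tool frame: the origin (TCP) lies midway between the tips of the shut fingers; the grasp point (between the pads) lies 19 mm behind it; z points along the fingers, y is the line along which they close (so a half turn about z gives the same grasp; the last joint's range is limited). The gripper opens to 92 mm and grips with 3 to 60 N. Pads are 19 mm wide; open, the fingers measure 130 mm over their backs; the gripper's body (75 mm by 190 mm) begins 47 mm behind the grasp point.
Start: joints at [1.017, 0.342, 1.524, -0, 1.275, -0.146], TCP at [0.208, 0.482, 0.227] pointing down, gripper open.
Joint ranges: [-2.53, 2.53], [-0.77, 2.02], [0.04, 2.7], [-1, 4.14], [0.28, 2.66], [-3.11, 3.11]. Speed limits (rad/s): [2.57, 2.57, 3.14, 3.14, 3.14, 3.14].

### API

Orientations are given as [roll, pitch, yaw] about the fixed x, y, z axes, in that order (R = Rz(yaw) Ry(pitch) Rx(roll)).
In Python, from cell import robot, read_camera, camera_params, nets gives the robot as it stands. The module is installed in compiled form; this text tells all that it offers.
- The arm moves only by the tool step_arm, never from a script. Its argument "steps" is a list of rows, each an object of numbers: "x", "y", "z": the shift along the tool's x, y, z as a fraction of full scale; "rx", "ry", "rz": the turn, a rotation vector about the tool's x, y, z as a fraction of full scale; "claw": the opening, from -1 (shut) to 1 (fully open). In form: [{"x": .., "y": .., "z": .., "rx": .., "ry": .., "rz": .., "claw": ..}, ...]. A call has 1 to 12 rows; each row is the pose to reach, as a shift and turn from the pose commanded when the call began, along the tool's axes at that moment; what a row does not reach only later rows make up. Full scale, the value 1, is 750 mm for a shift and pi/4 rad for a turn. A row lasts 1/12 s, in which the tool goes at most 41.7 mm and 7.16 degrees, less where a joint would pass 70% of its speed; a pose out of reach is approached as far as the arm can. A call with a number of a shift or a turn outside -1 to 1 is refused whole. A call with a gripper value outside its range is refused whole. The fingers move at their own pace and stop on an object; "squeeze" is the grip in N (left out, the last holds). Time passes only in rows, so rows that repeat a pose let the fingers close. It gives the time, the measured TCP pose, the force, the opening and the grip force at its end, in the units of the state.
- robot.observe(): the state, without advancing time (a new reading comes with each control period).
- read_camera(name): name is "scene" or "top"; returns (picture, depth): 384x512x3 uint8, blue, green, red; 384x512 float32, m along the optical axis (not along the pixel's ray), 0 where there is no reading.
- camera_params(name): a dict with "fx", "fy", "cx", "cy" (pixels), "R" (3x3) and "t" (3): a world point X has camera coordinates R X + t. Camera axes: x right, y down, z forward; pixel columns grow to the right and rows downward; lengths in m; the calibration is good to about 2 mm. A picture is of the moment at which its call begins. camera_params takes no time and is no camera call.
- robot.hand_in(): hands the job in; it is judged then, once.
Trained networks look in the newest picture that a camera, given by its name, has taken for a name from the list of things; names that differ only in an ending like _2 or _b are one class to them, and where a whole thing is asked for, a point or a joint stands for the part that bears it (a point fixed in the world has none). Each returns a list of dicts, best first, with "conf" (0 to 1); they miss things now and then, are a little off and sometimes report something else, mostly with a low value. They report only what shows in the picture. A call takes as long as a camera call. They do not tell look-alikes from the thing itself.
- nets.masks_of(camera, query): "region" (384x512 bool, what is visible of it) and "box" ([left, top, right, bottom] in pixels, round what is visible of it).
- nets.landmark_of(camera, query): "pixel" ([row, column] in pixels: a listed point, or the origin of a listed thing).
The state is a dict: "time": time; "qpos": joint angles; "qvel": joint speeds; "joint_efforts": joint torques, N m; "tool_pos": TCP position; "tool_rot": TCP orientation; "contact_force": force on the tool from outside, world axes, zero at the start; "torque": the same for the moment, N m; "opening": finger opening in m; "grip_force": force on a finger pad.
Only numpy, scipy, OpenCV 4.12 (cv2) and the standard library are available. Lean on these libraries where they do the work, as an engineer would, in place of code of your own. Each camera call takes 0.05 s, during which the arm holds its last target. There are 200 camera calls.

### The job

One of these three revolving spice stands has a bad bearing. First turn each stand by hand, a quarter to half a turn, gently (under 20 N), and leave it turned, feeling which one drags; then put the red ring over the centre post of the dragging one so that it lies flat on the top, and let go. Leave the bowl, tong, scoop and shut tin alone.

Things in the scene. Friction and masses are not known exactly. Their poses are not given: they have to be found in the camera images.
- stand_a: left (+y) of three identical round revolving spice stands, fixed to the ledge: turning steel top 120 mm across, flat top face 42 mm above the ledge, turns either way without stops. Origin: centre of the underside, on the turning axis; does not turn with the top
- post_a (a point): centre of the flat top face of stand_a (42 mm above the ledge), where its brass centre post starts: 18 mm diameter, 28 mm tall, on the turning axis
- peg_a (a point): middle of the upper end of the black turning peg of stand_a, 80 mm above the ledge: upright, 14 mm diameter, stands 38 mm above the top face, 46 mm out from the turning axis, and goes round with the top. Pushing it along its circle takes a steady 3.5 to 7 N while it moves on the one dragging stand (any of the three), under 0.5 N on the others; at rest the force fades; none coasts on
- stand_b: middle of three identical round revolving spice stands, fixed to the ledge: turning steel top 120 mm across, flat top face 42 mm above the ledge, turns either way without stops. Origin: centre of the underside, on the turning axis; does not turn with the top
- post_b (a point): centre of the flat top face of stand_b (42 mm above the ledge), where its brass centre post starts: 18 mm diameter, 28 mm tall, on the turning axis
- peg_b (a point): middle of the upper end of the black turning peg of stand_b, 80 mm above the ledge: upright, 14 mm diameter, stands 38 mm above the top face, 46 mm out from the turning axis, and goes round with the top. Pushing it along its circle takes a steady 3.5 to 7 N while it moves on the one dragging stand (any of the three), under 0.5 N on the others; at rest the force fades; none coasts on
- stand_c: right (-y) of three identical round revolving spice stands, fixed to the ledge: turning steel top 120 mm across, flat top face 42 mm above the ledge, turns either way without stops. Origin: centre of the underside, on the turning axis; does not turn with the top
- post_c (a point): centre of the flat top face of stand_c (42 mm above the ledge), where its brass centre post starts: 18 mm diameter, 28 mm tall, on the turning axis
- peg_c (a point): middle of the upper end of the black turning peg of stand_c, 80 mm above the ledge: upright, 14 mm diameter, stands 38 mm above the top face, 46 mm out from the turning axis, and goes round with the top. Pushing it along its circle takes a steady 3.5 to 7 N while it moves on the one dragging stand (any of the three), under 0.5 N on the others; at rest the force fades; none coasts on
- tag: red plastic marker ring lying flat and loose on the ledge: 48 mm outer diameter, 26 mm hole, 18 mm tall, 25 g. Origin: centre of its underside; z up along the hole
- bowl: white ceramic bowl, 124 mm across, 50 mm tall, loose; origin under its centre. Bystander
- tong: steel spring tong lying on the ledge along its own x, 200 mm long, 40 mm wide, 12 mm tall, loose; origin near its middle at ledge height. Bystander
- scoop: blue plastic scoop, 160 mm long along its x, 55 mm wide, 30 mm tall, loose; origin near its middle at ledge height. Bystander
- tin: aluminium tin with a hinged lid, shut, 130 x 160 mm, about 100 mm tall with a small knob on the lid, fixed; origin under its centre. Bystander
Mind the look-alikes: they are no part of the job. Leave any blue look-alike of the stand_c alone.

How it is judged:
On the way:
1. each of the three stands has been turned by a quarter to half a turn (its peg now more than 55 mm from where it started) (distance of each of peg_a, peg_b, peg_c from where it was at the start of the episode above 0.055 m), for 0.1 s.
At the end, for the whole second after the job is handed in: the red ring lies flat round the centre post of the dragging stand (the one whose unseen drag shoe bears with over 3 N): centre within 7 mm, underside within 4 mm of the top face, tilt under 0.12 rad, released, at rest; each peg is over 55 mm from where it started (all of step 1 and ((horizontal distance between tag and post_a below 0.007 m and z of tag in the frame of post_a between -0.004 and 0.004 m and angle between tag's own z axis and vertical below 0.12 rad and contact force between stand_a and anything else above 3 N) or (horizontal distance between tag and post_b below 0.007 m and z of tag in the frame of post_b between -0.004 and 0.004 m and angle between tag's own z axis and vertical below 0.12 rad and contact force between stand_b and anything else above 3 N) or (horizontal distance between tag and post_c below 0.007 m and z of tag in the frame of post_c between -0.004 and 0.004 m and angle between tag's own z axis and vertical below 0.12 rad and contact force between stand_c and anything else above 3 N)) and linear speed of tag below 0.02 m/s); the robot touches nothing.
It fails at once if a stand is pushed with more than 20 N (contact force between any of the fingers, the arm and stand_a above 20 N or contact force between any of the fingers, the arm and stand_b above 20 N or contact force between any of the fingers, the arm and stand_c above 20 N).
It fails at once if the bowl, tong or scoop is moved by more than 15 mm (distance of any of bowl, tong, scoop from where it was at the start of the episode above 0.015 m).
It fails at once if the tin is touched hard (contact force between any of the fingers, the arm and tin above 3 N).
It also fails if it takes over 72 s, if anything falls off the work surface, if the arm or the gripper's body presses on something with over 40 N, if the wrist force passes 120 N, or if a joint passes its speed limit or range.

## Working session

There is one attempt and no reset: what is moved stays moved. The work goes in short steps, Python scripts to look and compute and a tool call to move; the robot and the scene stay as the last step left them, time stands still between calls to the robot, and variables do not carry over. Pictures are saved under pics/ and viewed, at most 10 in all, crops included, and the job is handed in when it is done.

Besides the shell and the picture viewer there is one more tool, called by a JSON object that holds its "op" and its "data", one argument or row to a line. step_arm: Moves the arm, as the interface text tells. Its arguments: {"type":"object","properties":{"steps":{"type":"array","items":{"type":"object","properties":{"x":{"type":"number","minimum":-1,"maximum":1},"y":{"type":"number","minimum":-1,"maximum":1},"z":{"type":"number","minimum":-1,"maximum":1},"rx":{"type":"number","minimum":-1,"maximum":1},"ry":{"type":"number","minimum":-1,"maximum":1},"rz":{"type":"number","minimum":-1,"maximum":1},"claw":{"type":"number"}}}},"squeeze":{"type":"number"}},"required":["steps"]}

```bash
mkdir -p pics; cat > h.py <<'E'
import numpy as np, cv2
from cell import robot, read_camera, camera_params, nets
def world(cam,r,c,z=None,d=None):
    p=camera_params(cam);R=np.array(p["R"]);t=np.array(p["t"])
    v=np.array([(c-p["cx"])/p["fx"],(r-p["cy"])/p["fy"],1.])
    o=-R.T@t; w=R.T@v
    s=d if z is None else (z-o[2])/w[2]
    return o+s*w
E
python3 - <<'E'
from h import *
ims=[]
for c in("scene","top"):
    im,d=read_camera(c); cv2.imwrite(f"pics/{c}0.png",im); np.save(f"{c}0.npy",d)
    p=camera_params(c); print(c,(-np.array(p["R"]).T@np.array(p["t"])).round(3))
    for q in("stand_a","peg_a","post_a","tag","bowl","tong","scoop","tin"):
        z={"peg_a":.08,"post_a":.042}.get(q,0)
        for k in nets.landmark_of(c,q): print(c,q,np.round(k["pixel"],1),round(k["conf"],2),world(c,*k["pixel"],z=z).round(4))
E
```

```text
scene [ 1.492 -0.211  0.69 ]
scene stand_a [191.5 311.2] 0.94 [0.4966 0.1995 0.    ]
scene stand_a [210.9 259.9] 0.84 [0.552  0.0213 0.    ]
scene stand_a [247.5 114.5] 0.73 [ 0.6043 -0.3808  0.    ]
scene stand_a [222.7 177.3] 0.67 [ 0.5423 -0.2144  0.    ]
scene stand_a [189.  188.5] 0.6 [ 0.3745 -0.1646  0.    ]
scene peg_a [198. 190.] 0.94 [ 0.5506 -0.1711  0.08  ]
scene peg_a [183.  239.4] 0.82 [ 0.5129 -0.027   0.08  ]
scene peg_a [173.1 294.8] 0.69 [0.5048 0.1411 0.08  ]
scene peg_a [175.5 182.5] 0.58 [ 0.4244 -0.1786  0.08  ]
scene peg_a [233.5 109.3] 0.56 [ 0.6501 -0.375   0.08  ]
scene post_a [175.8 183.1] 0.91 [ 0.3604 -0.175   0.042 ]
scene post_a [242. 110.] 0.82 [ 0.6335 -0.382   0.042 ]
scene post_a [210.5 180.4] 0.78 [ 0.5466 -0.2011  0.042 ]
scene post_a [176.7 310.3] 0.76 [0.4777 0.2015 0.042 ]
scene post_a [200.6 259.4] 0.73 [0.5605 0.0184 0.042 ]
scene bowl [233.2 359. ] 0.82 [0.7245 0.2488 0.    ]
scene tong [275.  168.2] 0.85 [ 0.7441 -0.2537  0.    ]
scene scoop [270.9 269.2] 0.68 [ 0.7963 -0.0197  0.    ]
scene scoop [190.  312.1] 0.56 [0.4893 0.2052 0.    ]
s
[... 621 characters left out ...]
.08  ]
top peg_a [214.6 216.3] 0.59 [0.5014 0.1452 0.08  ]
top peg_a [248.4 322.7] 0.59 [ 0.4095 -0.1795  0.08  ]
top post_a [201.8 261.8] 0.96 [0.552 0.006 0.042]
top post_a [189.6 384.2] 0.91 [ 0.6041 -0.3867  0.042 ]
top post_a [261.9 317.8] 0.73 [ 0.3695 -0.1715  0.042 ]
top post_a [204.6 259.7] 0.61 [0.5427 0.0125 0.042 ]
top post_a [224.8 204.3] 0.59 [0.4727 0.1855 0.042 ]
top post_a [207.5 329.3] 0.56 [ 0.5403 -0.2094  0.042 ]
top tag [166.3 273.1] 0.54 [ 0.6825 -0.03    0.    ]
top bowl [150.2 192.1] 0.64 [0.7311 0.2489 0.    ]
top tong [146.2 342. ] 0.81 [ 0.7613 -0.2652  0.    ]
top scoop [134.8 268.9] 0.98 [ 0.795  -0.0134  0.    ]
top tin [179.9 135.6] 0.74 [0.6207 0.4323 0.    ]
```

```bash
python3 - <<'E'
import cv2
im=cv2.imread("pics/top0.png")[100:310,100:420]
cv2.imwrite("pics/top0c.png",cv2.resize(im,(800,525),interpolation=cv2.INTER_CUBIC))
E
```

```text
(no output)
```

View pics/top0c.png

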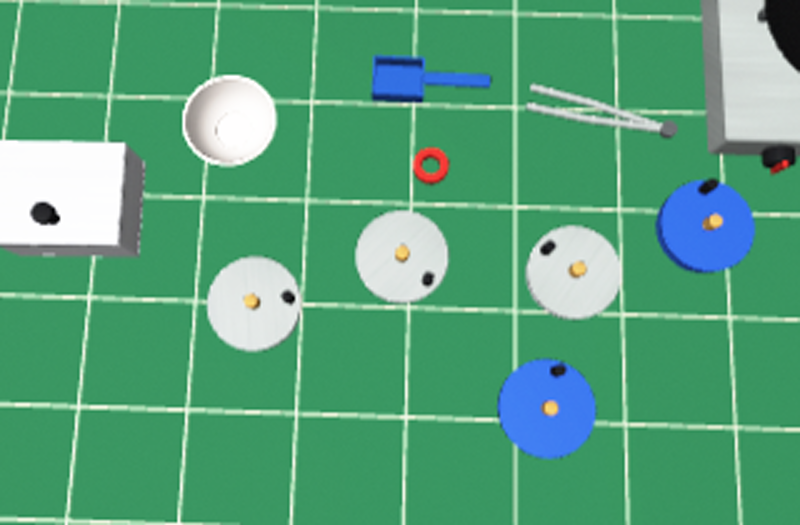

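View pics/scene0.png

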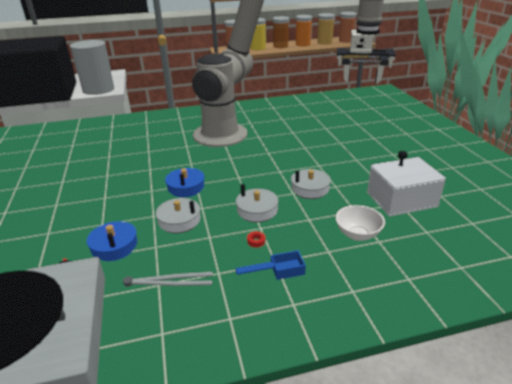

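The top crop (scale 2.5, offset 100,100) shows three steel stands: A at crop (253,303), B at (402,256) and C at (573,271). The look-alikes are blue discs at (705,225) and (547,408), which I'll leave alone. There is only one red ring, at (431,165). Next I'll refine the positions from depth.

```bash
cat >> h.py <<'E'
def cloud(cam):
    im,d=read_camera(cam); p=camera_params(cam)
    r,c=np.mgrid[0:384,0:512]
    v=np.stack([(c-p["cx"])/p["fx"]*d,(r-p["cy"])/p["fy"]*d,d],-1)
    W=(v-np.array(p["t"]))@np.array(p["R"]); W[d==0]=np.nan
    return im.astype(int),W
def circ(P):
    (x,y),r=cv2.minEnclosingCircle(P.astype(np.float32)); return np.round([x,y,r],4)
def measure(cam,cen):
    im,W=cloud(cam); z=W[...,2]
    for n,(x,y) in cen.items():
        near=np.hypot(W[...,0]-x,W[...,1]-y)<.075
        top=near&(abs(z-.042)<.006); pk=near&(z>.058)&(im.sum(-1)<200); po=near&(z>.05)&(im[...,2]-im[...,0]>50)
        A=W[top][:,:2]
        print(cam,n,"disc",circ(A),A.mean(0).round(4),np.median(W[top][:,2]).round(4),"post",np.nanmean(W[po],0).round(4),po.sum(),"peg",np.nanmean(W[pk],0).round(4),np.nanmax(W[pk][:,2],initial=0).round(3),pk.sum())
    red=(im[...,2]>130)&(im[...,1]<70)&(im[...,0]<70)&(W[...,0]<.85)
    R=W[red]; print("tag",R[:,:2].mean(0).round(4),circ(R[:,:2]),np.nanmax(R[:,2]).round(3),red.sum())
E
python3 - <<'E'
from h import *
for c in("top","scene"): measure(c,dict(a=(.483,.195),b=(.545,.014),c=(.535,-.208)))
print(robot.observe())
E
```

```text
top a disc [0.4868 0.1968 0.0601] [0.4858 0.1974] 0.0422 post [0.4848 0.1957 0.0678] 27 peg [0.4895 0.1493 0.0748] 0.083 13
top b disc [0.5526 0.0108 0.0598] [0.5523 0.0117] 0.0424 post [0.5511 0.0111 0.0676] 26 peg [ 0.5168 -0.0216  0.0771] 0.086 12
top c disc [ 0.5389 -0.2098  0.0603] [ 0.5377 -0.2101] 0.0424 post [ 0.5373 -0.2084  0.0688] 27 peg [ 0.5622 -0.17    0.076 ] 0.084 13
tag [ 0.6798 -0.1319] [ 0.6842 -0.3513  0.3461] 0.058 119
scene a disc [0.487  0.1989 0.0623] [0.4968 0.1984] 0.0422 post [0.4921 0.1957 0.0635] 26 peg [0.4975 0.1501 0.071 ] 0.082 23
scene b disc [0.5525 0.0137 0.0623] [0.5616 0.0113] 0.042 post [0.5584 0.0111 0.0626] 32 peg [ 0.5253 -0.0213  0.0709] 0.082 35
scene c disc [ 0.5406 -0.2079  0.0614] [ 0.5484 -0.2114] 0.0419 post [ 0.5457 -0.2081  0.0629] 36 peg [ 0.5708 -0.1711  0.0701] 0.081 25
tag [ 0.6866 -0.0315] [ 0.684  -0.2416  0.2374] 0.058 124
{'time': 1.0, 'qpos': array([ 1.01696752e+00,  3.41996624e-01,  1.52411210e+00,  5.00009935e-06,
        1.27541556e+00, -1.45994510e-01]), 'qvel': array([-5.40251363e-04,  6.65149086e-06,  3.46315968e-04,  3.85296762e-04,
        1.10473568e-03,  8.93339493e-04]), 'joint_efforts': array([ 2.45463380e-03, -4.31140244e+01, -2.44479865e+01,  7.19435234e-02,
        4.81157319e-02, -6.62154747e-06]), 'tool_pos': array([0.20820672, 0.48195848, 0.22673803]), 'tool_rot': array([3.14152432e+00, 5.21203617e-06, 2.73375690e+00]), 'contact_force': array([-0.07049506,  0.25495025, -0.09272161]), 'torque': array([ 0.0229749 , -0.02046084,  0.03455645]), 'grip_force': 0.0, 'opening': 0.09208965359625966}
```

{"op": "step_arm", "data": {
  "steps": [
    {"x": -0.52, "y": -0.256, "z": 0.129, "rz": 1, "claw": -0.39},
    {"x": -0.52, "y": -0.256, "z": 0.129, "rz": 1, "claw": -0.39},
    {"x": -0.52, "y": -0.256, "z": 0.129, "rz": 1, "claw": -0.39},
    {"x": -0.52, "y": -0.256, "z": 0.129, "rz": 1, "claw": -0.39},
    {"x": -0.52, "y": -0.256, "z": 0.129, "rz": 1, "claw": -0.39},
    {"x": -0.52, "y": -0.256, "z": 0.129, "rz": 1, "claw": -0.39},
    {"x": -0.52, "y": -0.256, "z": 0.129, "rz": 1, "claw": -0.39},
    {"x": -0.52, "y": -0.256, "z": 0.129, "rz": 1, "claw": -0.39},
    {"x": -0.52, "y": -0.256, "z": 0.129, "rz": 1, "claw": -0.39},
    {"x": -0.52, "y": -0.256, "z": 0.129, "rz": 1, "claw": -0.39},
    {"x": -0.52, "y": -0.256, "z": 0.129, "rz": 1, "claw": -0.39},
    {"x": -0.52, "y": -0.256, "z": 0.129, "rz": 1, "claw": -0.39}
  ]
}}

```text
$.steps[0]: bad value
```

```bash
cat >> h.py <<'E'
def go(x,y,z,yaw):
    s=robot.observe(); p=s["tool_pos"]; a=s["tool_rot"][2]; dx,dy=x-p[0],y-p[1]
    t=(a-np.radians(yaw)+np.pi)%(2*np.pi)-np.pi
    print("row x %.4f y %.4f z %.4f rz %.3f | "%((np.cos(a)*dx+np.sin(a)*dy)/.75,(np.sin(a)*dx-np.cos(a)*dy)/.75,(p[2]-z)/.75,t/(np.pi/4)),p.round(4),np.degrees(a).round(1),"tilt",s["tool_rot"][:2].round(3),"t",s["time"],"open",s["opening"].round(4),"F",s["contact_force"].round(2),"q",s["qpos"].round(2))
E
python3 - <<'E'
from h import *
go(.490,.151,.057,95)
im,W=cloud("top")
red=(im[...,2]>120)&(im[...,1]<80)&(im[...,0]<80)&(np.hypot(W[...,0]-.682,W[...,1]+.031)<.05)
R=W[red];print(R.mean(0).round(4),circ(R[:,:2]),np.nanmax(R[:,2]),red.sum())
im,W=cloud("scene")
red=(im[...,2]>120)&(im[...,1]<80)&(im[...,0]<80)&(np.hypot(W[...,0]-.682,W[...,1]+.031)<.05)&(W[...,2]>.014)
R=W[red];print(R.mean(0).round(4),circ(R[:,:2]),np.nanmax(R[:,2]),red.sum())
E
```

```text
Traceback (most recent call last):
  File "h.py", line 29, in go
    print("row x %.4f y %.4f z %.4f rz %.3f | "%((np.cos(a)*dx+np.sin(a)*dy)/.75,(np.sin(a)*dx-np.cos(a)*dy)/.75,(p[2]-z)/.75,t/(np.pi/4)),p.round(4),np.degrees(a).round(1),"tilt",s["tool_rot"][:2].round(3),"t",s["time"],"open",s["opening"].round(4),"F",s["contact_force"].round(2),"q",s["qpos"].round(2))
                                                                                                                                                                                                                                    ^^^^^^^^^^^^^^^^^^
AttributeError: 'float' object has no attribute 'round'
```

{"op": "step_arm", "data": {
  "steps": [
    {"x": -0.52, "y": -0.256, "z": 0.129, "rx": 0.0, "ry": 0.0, "rz": 0.98, "claw": -0.39},
    {"x": -0.52, "y": -0.256, "z": 0.129, "rx": 0.0, "ry": 0.0, "rz": 0.98, "claw": -0.39},
    {"x": -0.52, "y": -0.256, "z": 0.129, "rx": 0.0, "ry": 0.0, "rz": 0.98, "claw": -0.39},
    {"x": -0.52, "y": -0.256, "z": 0.129, "rx": 0.0, "ry": 0.0, "rz": 0.98, "claw": -0.39},
    {"x": -0.52, "y": -0.256, "z": 0.129, "rx": 0.0, "ry": 0.0, "rz": 0.98, "claw": -0.39},
    {"x": -0.52, "y": -0.256, "z": 0.129, "rx": 0.0, "ry": 0.0, "rz": 0.98, "claw": -0.39},
    {"x": -0.52, "y": -0.256, "z": 0.129, "rx": 0.0, "ry": 0.0, "rz": 0.98, "claw": -0.39},
    {"x": -0.52, "y": -0.256, "z": 0.129, "rx": 0.0, "ry": 0.0, "rz": 0.98, "claw": -0.39},
    {"x": -0.52, "y": -0.256, "z": 0.129, "rx": 0.0, "ry": 0.0, "rz": 0.98, "claw": -0.39},
    {"x": -0.52, "y": -0.256, "z": 0.129, "rx": 0.0, "ry": 0.0, "rz": 0.98, "claw": -0.39},
    {"x": -0.52, "y": -0.256, "z": 0.129, "rx": 0.0, "ry": 0.0, "rz": 0.98, "claw": -0.39},
    {"x": -0.52, "y": -0.256, "z": 0.129, "rx": 0.0, "ry": 0.0, "rz": 0.98, "claw": -0.39}
  ]
}}

```text
time: 2.0
tool_pos: [0.4929, 0.147, 0.1288]
tool_rot: [-3.141, 0.001, 1.959]
contact_force: [-0.7, -1.1, 0.3]
opening: 0.0286
grip_force: 0.0
```

```bash
sed -i 's/s\["opening"\].round(4)/round(s["opening"],4)/' h.py
python3 - <<'E'
from h import *
go(.490,.151,.057,95)
for c in("top","scene"):
  im,W=cloud(c)
  red=(im[...,2]>120)&(im[...,1]<80)&(im[...,0]<80)&(np.hypot(W[...,0]-.682,W[...,1]+.031)<.05)&(W[...,2]>.012)
  R=W[red];print(R.mean(0).round(4),circ(R[:,:2]),np.nanmax(R[:,2]),red.sum())
E
```

```text
row x 0.0064 y -0.0016 z 0.0957 rz 0.384 |  [0.4929 0.147  0.1288] 112.3 tilt [-3.141e+00  1.000e-03] t 2.0 open 0.0286 F [-0.71 -1.08  0.29] q [ 0.14  0.43  1.69 -0.    1.02 -0.25]
[ 0.6794 -0.0257  0.0178] [ 0.6799 -0.0249  0.0223] 0.024451763699530567 87
[ 0.6872 -0.025   0.017 ] [ 0.6846 -0.0236  0.0235] 0.020986430257083463 134
```

{"op": "step_arm", "data": {
  "steps": [
    {"x": 0.0, "y": 0.0, "z": 0.0, "rx": 0.0, "ry": 0.0, "rz": 0.389, "claw": -0.39},
    {"x": 0.0, "y": 0.0, "z": 0.0, "rx": 0.0, "ry": 0.0, "rz": 0.389, "claw": -0.39},
    {"x": 0.0, "y": 0.0, "z": 0.0, "rx": 0.0, "ry": 0.0, "rz": 0.389, "claw": -0.39},
    {"x": 0.0, "y": 0.0, "z": 0.0, "rx": 0.0, "ry": 0.0, "rz": 0.389, "claw": -0.39},
    {"x": 0.0, "y": 0.0, "z": 0.02, "rx": 0.0, "ry": 0.0, "rz": 0.389, "claw": -0.39},
    {"x": 0.0, "y": 0.0, "z": 0.04, "rx": 0.0, "ry": 0.0, "rz": 0.389, "claw": -0.39},
    {"x": 0.0, "y": 0.0, "z": 0.06, "rx": 0.0, "ry": 0.0, "rz": 0.389, "claw": -0.39},
    {"x": 0.0, "y": 0.0, "z": 0.08, "rx": 0.0, "ry": 0.0, "rz": 0.389, "claw": -0.39},
    {"x": 0.0, "y": 0.0, "z": 0.0973, "rx": 0.0, "ry": 0.0, "rz": 0.389, "claw": -0.39},
    {"x": 0.0, "y": 0.0, "z": 0.0973, "rx": 0.0, "ry": 0.0, "rz": 0.389, "claw": -0.39},
    {"x": 0.0, "y": 0.0, "z": 0.0973, "rx": 0.0, "ry": 0.0, "rz": 0.389, "claw": -0.39},
    {"x": 0.0, "y": 0.0, "z": 0.0973, "rx": 0.0, "ry": 0.0, "rz": 0.389, "claw": -0.39}
  ]
}}

```text
time: 3.1
tool_pos: [0.4903, 0.1517, 0.0579]
tool_rot: [3.14, -0.0, 1.66]
contact_force: [0.3, -0.3, 0.1]
opening: 0.0281
grip_force: 0.0
```

{"op": "step_arm", "data": {
  "steps": [
    {"x": 0.0002, "y": -0.0053, "z": 0.0, "rx": 0.0, "ry": 0.0, "rz": 0.111, "claw": -0.39},
    {"x": 0.0009, "y": -0.0107, "z": 0.0, "rx": 0.0, "ry": 0.0, "rz": 0.222, "claw": -0.39},
    {"x": 0.0021, "y": -0.0159, "z": 0.0, "rx": 0.0, "ry": 0.0, "rz": 0.333, "claw": -0.39},
    {"x": 0.0037, "y": -0.021, "z": 0.0, "rx": 0.0, "ry": 0.0, "rz": 0.444, "claw": -0.39},
    {"x": 0.0057, "y": -0.0259, "z": 0.0, "rx": 0.0, "ry": 0.0, "rz": 0.556, "claw": -0.39},
    {"x": 0.0082, "y": -0.0307, "z": 0.0, "rx": 0.0, "ry": 0.0, "rz": 0.667, "claw": -0.39},
    {"x": 0.0111, "y": -0.0352, "z": 0.0, "rx": 0.0, "ry": 0.0, "rz": 0.778, "claw": -0.39},
    {"x": 0.0143, "y": -0.0394, "z": 0.0, "rx": 0.0, "ry": 0.0, "rz": 0.889, "claw": -0.39}
  ]
}}

```text
time: 3.77
tool_pos: [0.4602, 0.1595, 0.0583]
tool_rot: [3.14, -0.002, 0.957]
contact_force: [-0.4, 0.0, -0.8]
opening: 0.0279
grip_force: 0.2
```

{"op": "step_arm", "data": {
  "steps": [
    {"x": 0.0002, "y": -0.0053, "z": 0.0, "rx": 0.0, "ry": 0.0, "rz": 0.111, "claw": -0.39},
    {"x": 0.0009, "y": -0.0107, "z": 0.0, "rx": 0.0, "ry": 0.0, "rz": 0.222, "claw": -0.39},
    {"x": 0.0021, "y": -0.0159, "z": 0.0, "rx": 0.0, "ry": 0.0, "rz": 0.333, "claw": -0.39},
    {"x": 0.0037, "y": -0.021, "z": 0.0, "rx": 0.0, "ry": 0.0, "rz": 0.444, "claw": -0.39},
    {"x": 0.0057, "y": -0.0259, "z": 0.0, "rx": 0.0, "ry": 0.0, "rz": 0.556, "claw": -0.39},
    {"x": 0.0082, "y": -0.0307, "z": 0.0, "rx": 0.0, "ry": 0.0, "rz": 0.667, "claw": -0.39},
    {"x": 0.0111, "y": -0.0352, "z": 0.0, "rx": 0.0, "ry": 0.0, "rz": 0.778, "claw": -0.39},
    {"x": 0.0143, "y": -0.0394, "z": 0.0, "rx": 0.0, "ry": 0.0, "rz": 0.889, "claw": -0.39}
  ]
}}

```text
time: 4.43
tool_pos: [0.4421, 0.1854, 0.0582]
tool_rot: [3.142, -0.002, 0.259]
contact_force: [0.0, -0.1, 0.0]
opening: 0.0281
grip_force: 0.1
```

{"op": "step_arm", "data": {
  "steps": [
    {"x": 0.0002, "y": -0.0053, "z": 0.0, "rx": 0.0, "ry": 0.0, "rz": 0.111, "claw": -0.39},
    {"x": 0.0009, "y": -0.0107, "z": 0.0, "rx": 0.0, "ry": 0.0, "rz": 0.222, "claw": -0.39},
    {"x": 0.0021, "y": -0.0159, "z": 0.0, "rx": 0.0, "ry": 0.0, "rz": 0.333, "claw": -0.39},
    {"x": 0.0037, "y": -0.021, "z": 0.0, "rx": 0.0, "ry": 0.0, "rz": 0.444, "claw": -0.39},
    {"x": 0.0057, "y": -0.0259, "z": 0.0, "rx": 0.0, "ry": 0.0, "rz": 0.556, "claw": -0.39},
    {"x": 0.0082, "y": -0.0307, "z": 0.0, "rx": 0.0, "ry": 0.0, "rz": 0.667, "claw": -0.39},
    {"x": 0.0111, "y": -0.0352, "z": 0.0, "rx": 0.0, "ry": 0.0, "rz": 0.778, "claw": -0.39}
  ]
}}

```text
time: 5.02
tool_pos: [0.4433, 0.2131, 0.0582]
tool_rot: [-3.14, -0.002, -0.352]
contact_force: [0.6, -0.3, 0.6]
opening: 0.0283
grip_force: 0.1
```

{"op": "step_arm", "data": {
  "steps": [
    {"x": 0.0, "y": 0.004, "z": 0.0, "rx": 0.0, "ry": 0.0, "rz": 0.0, "claw": -0.39},
    {"x": 0.0, "y": 0.004, "z": -0.05, "rx": 0.0, "ry": 0.0, "rz": 0.0, "claw": -0.39},
    {"x": 0.0, "y": 0.004, "z": -0.0973, "rx": 0.0, "ry": 0.0, "rz": 0.0, "claw": -0.39},
    {"x": 0.2006, "y": 0.2569, "z": -0.0973, "rx": 0.0, "ry": 0.0, "rz": -0.98, "claw": -0.39},
    {"x": 0.2006, "y": 0.2569, "z": -0.0973, "rx": 0.0, "ry": 0.0, "rz": -0.98, "claw": -0.39},
    {"x": 0.2006, "y": 0.2569, "z": -0.0973, "rx": 0.0, "ry": 0.0, "rz": -0.98, "claw": -0.39},
    {"x": 0.2006, "y": 0.2569, "z": -0.0973, "rx": 0.0, "ry": 0.0, "rz": -0.98, "claw": -0.39},
    {"x": 0.2006, "y": 0.2569, "z": -0.0973, "rx": 0.0, "ry": 0.0, "rz": -0.98, "claw": -0.39},
    {"x": 0.2006, "y": 0.2569, "z": -0.0973, "rx": 0.0, "ry": 0.0, "rz": -0.98, "claw": -0.39},
    {"x": 0.2006, "y": 0.2569, "z": -0.0973, "rx": 0.0, "ry": 0.0, "rz": -0.98, "claw": -0.39},
    {"x": 0.2006, "y": 0.2569, "z": -0.0973, "rx": 0.0, "ry": 0.0, "rz": -0.98, "claw": -0.39}
  ]
}}

```text
time: 5.93
tool_pos: [0.5197, -0.0242, 0.1308]
tool_rot: [3.139, -0.002, 0.425]
contact_force: [0.2, -0.7, 0.6]
opening: 0.0282
grip_force: 0.0
```

{"op": "step_arm", "data": {
  "steps": [
    {"x": 0.0, "y": 0.0, "z": 0.0, "rx": 0.0, "ry": 0.0, "rz": -0.398, "claw": -0.39},
    {"x": 0.0, "y": 0.0, "z": 0.0, "rx": 0.0, "ry": 0.0, "rz": -0.398, "claw": -0.39},
    {"x": 0.0, "y": 0.0, "z": 0.0, "rx": 0.0, "ry": 0.0, "rz": -0.398, "claw": -0.39},
    {"x": 0.0, "y": 0.0, "z": 0.0, "rx": 0.0, "ry": 0.0, "rz": -0.398, "claw": -0.39}
  ]
}}

```text
time: 6.27
tool_pos: [0.518, -0.0194, 0.1305]
tool_rot: [3.141, -0.001, 0.737]
contact_force: [-0.3, 0.8, -0.8]
opening: 0.0279
grip_force: 0.0
```

```bash
python3 - <<'E'
from h import *
go(.5183,-.0198,.057,42)
measure("scene",dict(a=(.486,.197),b=(.5525,.011),c=(.5385,-.2095)))
E
```

```text
row x -0.0001 y 0.0007 z 0.0980 rz 0.005 |  [ 0.518  -0.0194  0.1305] 42.2 tilt [ 3.141e+00 -1.000e-03] t 6.2667 open 0.0279 F [-0.34  0.79 -0.83] q [-0.19  0.43  1.68  0.    1.03  0.65]
scene a disc [0.4868 0.1979 0.0633] [0.4946 0.1952] 0.0422 post [0.4888 0.1967 0.0638] 27 peg [0.446  0.2088 0.0711] 0.081 28
scene b disc [0.5535 0.0122 0.0621] [0.5614 0.0114] 0.042 post [ 0.5522 -0.0026  0.1011] 42 peg [ 0.5403 -0.0128  0.2711] 0.474 984
scene c disc [ 0.5403 -0.2099  0.062 ] [ 0.5482 -0.2117] 0.0417 post [ 0.5454 -0.2079  0.0628] 37 peg [ 0.571  -0.1711  0.0698] 0.08 26
tag [ 0.6866 -0.0277] [ 0.6883 -0.2414  0.2376] 0.055 126
```

{"op": "step_arm", "data": {
  "steps": [
    {"x": 0.0, "y": 0.0, "z": 0.03, "rx": 0.0, "ry": 0.0, "rz": 0.0, "claw": -0.39},
    {"x": 0.0, "y": 0.0, "z": 0.06, "rx": 0.0, "ry": 0.0, "rz": 0.0, "claw": -0.39},
    {"x": 0.0, "y": 0.0, "z": 0.08, "rx": 0.0, "ry": 0.0, "rz": 0.0, "claw": -0.39},
    {"x": 0.0, "y": 0.0, "z": 0.0973, "rx": 0.0, "ry": 0.0, "rz": 0.0, "claw": -0.39},
    {"x": 0.0, "y": 0.0, "z": 0.0973, "rx": 0.0, "ry": 0.0, "rz": 0.0, "claw": -0.39},
    {"x": 0.0, "y": 0.0, "z": 0.0973, "rx": 0.0, "ry": 0.0, "rz": 0.0, "claw": -0.39}
  ]
}}

```text
time: 6.82
tool_pos: [0.518, -0.0195, 0.057]
tool_rot: [-3.141, 0.001, 0.733]
contact_force: [-0.2, -0.2, -0.3]
opening: 0.0276
grip_force: 0.0
```

{"op": "step_arm", "data": {
  "steps": [
    {"x": 0.0002, "y": 0.0053, "z": 0.0, "rx": 0.0, "ry": 0.0, "rz": -0.111, "claw": -0.39},
    {"x": 0.0009, "y": 0.0107, "z": 0.0, "rx": 0.0, "ry": 0.0, "rz": -0.222, "claw": -0.39},
    {"x": 0.0021, "y": 0.0159, "z": 0.0, "rx": 0.0, "ry": 0.0, "rz": -0.333, "claw": -0.39},
    {"x": 0.0037, "y": 0.021, "z": 0.0, "rx": 0.0, "ry": 0.0, "rz": -0.444, "claw": -0.39},
    {"x": 0.0057, "y": 0.0259, "z": 0.0, "rx": 0.0, "ry": 0.0, "rz": -0.556, "claw": -0.39},
    {"x": 0.0082, "y": 0.0307, "z": 0.0, "rx": 0.0, "ry": 0.0, "rz": -0.667, "claw": -0.39},
    {"x": 0.0111, "y": 0.0352, "z": 0.0, "rx": 0.0, "ry": 0.0, "rz": -0.778, "claw": -0.39},
    {"x": 0.0143, "y": 0.0394, "z": 0.0, "rx": 0.0, "ry": 0.0, "rz": -0.889, "claw": -0.39}
  ]
}}

```text
time: 7.48
tool_pos: [0.547, -0.0348, 0.0586]
tool_rot: [3.139, -0.0, 1.435]
contact_force: [-0.8, 0.7, -0.3]
opening: 0.0281
grip_force: 0.1
```

{"op": "step_arm", "data": {
  "steps": [
    {"x": 0.0002, "y": 0.0053, "z": 0.0, "rx": 0.0, "ry": 0.0, "rz": -0.111, "claw": -0.39},
    {"x": 0.0009, "y": 0.0107, "z": 0.0, "rx": 0.0, "ry": 0.0, "rz": -0.222, "claw": -0.39},
    {"x": 0.0021, "y": 0.0159, "z": 0.0, "rx": 0.0, "ry": 0.0, "rz": -0.333, "claw": -0.39},
    {"x": 0.0037, "y": 0.021, "z": 0.0, "rx": 0.0, "ry": 0.0, "rz": -0.444, "claw": -0.39},
    {"x": 0.0057, "y": 0.0259, "z": 0.0, "rx": 0.0, "ry": 0.0, "rz": -0.556, "claw": -0.39},
    {"x": 0.0082, "y": 0.0307, "z": 0.0, "rx": 0.0, "ry": 0.0, "rz": -0.667, "claw": -0.39},
    {"x": 0.0111, "y": 0.0352, "z": 0.0, "rx": 0.0, "ry": 0.0, "rz": -0.778, "claw": -0.39},
    {"x": 0.0143, "y": 0.0394, "z": 0.0, "rx": 0.0, "ry": 0.0, "rz": -0.889, "claw": -0.39}
  ]
}}

```text
time: 8.15
tool_pos: [0.5777, -0.0281, 0.0586]
tool_rot: [3.14, 0.001, 2.133]
contact_force: [0.4, 0.3, 0.4]
opening: 0.0283
grip_force: 0.1
```

{"op": "step_arm", "data": {
  "steps": [
    {"x": 0.0002, "y": 0.0053, "z": 0.0, "rx": 0.0, "ry": 0.0, "rz": -0.111, "claw": -0.39},
    {"x": 0.0009, "y": 0.0107, "z": 0.0, "rx": 0.0, "ry": 0.0, "rz": -0.222, "claw": -0.39},
    {"x": 0.0021, "y": 0.0159, "z": 0.0, "rx": 0.0, "ry": 0.0, "rz": -0.333, "claw": -0.39},
    {"x": 0.0037, "y": 0.021, "z": 0.0, "rx": 0.0, "ry": 0.0, "rz": -0.444, "claw": -0.39},
    {"x": 0.0057, "y": 0.0259, "z": 0.0, "rx": 0.0, "ry": 0.0, "rz": -0.556, "claw": -0.39},
    {"x": 0.0082, "y": 0.0307, "z": 0.0, "rx": 0.0, "ry": 0.0, "rz": -0.667, "claw": -0.39},
    {"x": 0.0111, "y": 0.0352, "z": 0.0, "rx": 0.0, "ry": 0.0, "rz": -0.778, "claw": -0.39}
  ]
}}

```text
time: 8.73
tool_pos: [0.5956, -0.0069, 0.0586]
tool_rot: [3.141, 0.002, 2.744]
contact_force: [-0.7, -0.8, -0.5]
opening: 0.0281
grip_force: 0.1
```

{"op": "step_arm", "data": {
  "steps": [
    {"x": 0.0, "y": -0.004, "z": 0.0, "rx": 0.0, "ry": 0.0, "rz": 0.0, "claw": -0.39},
    {"x": 0.0, "y": -0.004, "z": -0.05, "rx": 0.0, "ry": 0.0, "rz": 0.0, "claw": -0.39},
    {"x": 0.0, "y": -0.004, "z": -0.0973, "rx": 0.0, "ry": 0.0, "rz": 0.0, "claw": -0.39},
    {"x": -0.046, "y": -0.2173, "z": -0.0973, "rx": 0.0, "ry": 0.0, "rz": 0.98, "claw": -0.39},
    {"x": -0.046, "y": -0.2173, "z": -0.0973, "rx": 0.0, "ry": 0.0, "rz": 0.98, "claw": -0.39},
    {"x": -0.046, "y": -0.2173, "z": -0.0973, "rx": 0.0, "ry": 0.0, "rz": 0.98, "claw": -0.39},
    {"x": -0.046, "y": -0.2173, "z": -0.0973, "rx": 0.0, "ry": 0.0, "rz": 0.98, "claw": -0.39},
    {"x": -0.046, "y": -0.2173, "z": -0.0973, "rx": 0.0, "ry": 0.0, "rz": 0.98, "claw": -0.39},
    {"x": -0.046, "y": -0.2173, "z": -0.0973, "rx": 0.0, "ry": 0.0, "rz": 0.98, "claw": -0.39},
    {"x": -0.046, "y": -0.2173, "z": -0.0973, "rx": 0.0, "ry": 0.0, "rz": 0.98, "claw": -0.39},
    {"x": -0.046, "y": -0.2173, "z": -0.0973, "rx": 0.0, "ry": 0.0, "rz": 0.98, "claw": -0.39}
  ]
}}

```text
time: 9.65
tool_pos: [0.563, -0.171, 0.1308]
tool_rot: [3.141, 0.001, 1.971]
contact_force: [0.6, 0.2, 0.1]
opening: 0.0281
grip_force: 0.0
```

{"op": "step_arm", "data": {
  "steps": [
    {"x": 0.0, "y": 0.0, "z": 0.0, "rx": 0.0, "ry": 0.0, "rz": 0.98, "claw": -0.39},
    {"x": 0.0, "y": 0.0, "z": 0.0, "rx": 0.0, "ry": 0.0, "rz": 0.98, "claw": -0.39},
    {"x": 0.0, "y": 0.0, "z": 0.0, "rx": 0.0, "ry": 0.0, "rz": 0.98, "claw": -0.39},
    {"x": 0.0, "y": 0.0, "z": 0.0, "rx": 0.0, "ry": 0.0, "rz": 0.98, "claw": -0.39},
    {"x": 0.0, "y": 0.0, "z": 0.0, "rx": 0.0, "ry": 0.0, "rz": 0.98, "claw": -0.39},
    {"x": 0.0, "y": 0.0, "z": 0.0, "rx": 0.0, "ry": 0.0, "rz": 0.98, "claw": -0.39},
    {"x": 0.0, "y": 0.0, "z": 0.0, "rx": 0.0, "ry": 0.0, "rz": 0.98, "claw": -0.39},
    {"x": 0.0, "y": 0.0, "z": 0.0, "rx": 0.0, "ry": 0.0, "rz": 0.98, "claw": -0.39}
  ]
}}

```text
time: 10.32
tool_pos: [0.5632, -0.1702, 0.1303]
tool_rot: [3.141, -0.0, 1.206]
contact_force: [-0.2, -0.2, 0.1]
opening: 0.0281
grip_force: 0.0
```

{"op": "step_arm", "data": {
  "steps": [
    {"x": 0.0, "y": 0.0, "z": 0.0, "rx": 0.0, "ry": 0.0, "rz": 0.24, "claw": -0.39},
    {"x": 0.0, "y": 0.0, "z": 0.0, "rx": 0.0, "ry": 0.0, "rz": 0.24, "claw": -0.39},
    {"x": 0.0, "y": 0.0, "z": 0.0, "rx": 0.0, "ry": 0.0, "rz": 0.24, "claw": -0.39},
    {"x": 0.0, "y": 0.0, "z": 0.0, "rx": 0.0, "ry": 0.0, "rz": 0.24, "claw": -0.39}
  ]
}}

```text
time: 10.65
tool_pos: [0.563, -0.1705, 0.1301]
tool_rot: [3.141, -0.0, 1.018]
contact_force: [-0.3, 0.6, -0.9]
opening: 0.028
grip_force: 0.0
```

```bash
python3 - <<'E'
from h import *
go(.5629,-.1705,.057,58)
measure("top",dict(a=(.486,.197),b=(.5525,.011),c=(.5385,-.2095)))
E
```

```text
row x -0.0001 y -0.0002 z 0.0974 rz 0.008 |  [ 0.563  -0.1705  0.1301] 58.4 tilt [ 3.141 -0.   ] t 10.65 open 0.028 F [-0.3   0.62 -0.95] q [-0.42  0.54  1.48  0.    1.12  0.13]
top a disc [0.4864 0.1966 0.0602] [0.4868 0.1962] 0.0423 post [0.485  0.1955 0.0681] 28 peg [0.4398 0.2059 0.0762] 0.082 12
top b disc [0.553  0.0105 0.06  ] [0.5508 0.0115] 0.0423 post [0.5504 0.0111 0.0683] 26 peg [ 0.5901 -0.0111  0.0767] 0.085 14
top c disc [ 0.5661 -0.2583  0.015 ] [ 0.5644 -0.257 ] 0.0428 post [nan nan nan] 0 peg [ 0.5205 -0.1853  0.4086] 0.501 156
tag [ 0.6798 -0.1328] [ 0.6899 -0.3496  0.3447] 0.059 118h.py:23: RuntimeWarning: Mean of empty slice
  print(cam,n,"disc",circ(A),A.mean(0).round(4),np.median(W[top][:,2]).round(4),"post",np.nanmean(W[po],0).round(4),po.sum(),"peg",np.nanmean(W[pk],0).round(4),np.nanmax(W[pk][:,2],initial=0).round(3),pk.sum())
```

{"op": "step_arm", "data": {
  "steps": [
    {"x": 0.0, "y": 0.0, "z": 0.03, "rx": 0.0, "ry": 0.0, "rz": 0.0, "claw": -0.39},
    {"x": 0.0, "y": 0.0, "z": 0.06, "rx": 0.0, "ry": 0.0, "rz": 0.0, "claw": -0.39},
    {"x": 0.0, "y": 0.0, "z": 0.08, "rx": 0.0, "ry": 0.0, "rz": 0.0, "claw": -0.39},
    {"x": 0.0, "y": 0.0, "z": 0.0973, "rx": 0.0, "ry": 0.0, "rz": 0.0, "claw": -0.39},
    {"x": 0.0, "y": 0.0, "z": 0.0973, "rx": 0.0, "ry": 0.0, "rz": 0.0, "claw": -0.39},
    {"x": 0.0, "y": 0.0, "z": 0.0973, "rx": 0.0, "ry": 0.0, "rz": 0.0, "claw": -0.39}
  ]
}}

```text
time: 11.2
tool_pos: [0.5628, -0.1705, 0.0567]
tool_rot: [-3.14, 0.0, 1.015]
contact_force: [0.3, -0.5, 0.4]
opening: 0.0278
grip_force: 0.0
```

{"op": "step_arm", "data": {
  "steps": [
    {"x": -0.0002, "y": -0.0053, "z": 0.0, "rx": 0.0, "ry": 0.0, "rz": -0.111, "claw": -0.39},
    {"x": -0.0009, "y": -0.0107, "z": 0.0, "rx": 0.0, "ry": 0.0, "rz": -0.222, "claw": -0.39},
    {"x": -0.0021, "y": -0.0159, "z": 0.0, "rx": 0.0, "ry": 0.0, "rz": -0.333, "claw": -0.39},
    {"x": -0.0037, "y": -0.021, "z": 0.0, "rx": 0.0, "ry": 0.0, "rz": -0.444, "claw": -0.39},
    {"x": -0.0057, "y": -0.0259, "z": 0.0, "rx": 0.0, "ry": 0.0, "rz": -0.556, "claw": -0.39},
    {"x": -0.0082, "y": -0.0307, "z": 0.0, "rx": 0.0, "ry": 0.0, "rz": -0.667, "claw": -0.39},
    {"x": -0.0111, "y": -0.0352, "z": 0.0, "rx": 0.0, "ry": 0.0, "rz": -0.778, "claw": -0.39},
    {"x": -0.0143, "y": -0.0394, "z": 0.0, "rx": 0.0, "ry": 0.0, "rz": -0.889, "claw": -0.39}
  ]
}}

```text
time: 11.87
tool_pos: [0.5338, -0.1641, 0.0585]
tool_rot: [3.138, 0.001, 1.717]
contact_force: [3.0, 2.7, -1.7]
opening: 0.0282
grip_force: 1.9
```

{"op": "step_arm", "data": {
  "steps": [
    {"x": -0.0002, "y": -0.0053, "z": 0.0, "rx": 0.0, "ry": 0.0, "rz": -0.111, "claw": -0.39},
    {"x": -0.0009, "y": -0.0107, "z": 0.0, "rx": 0.0, "ry": 0.0, "rz": -0.222, "claw": -0.39},
    {"x": -0.0021, "y": -0.0159, "z": 0.0, "rx": 0.0, "ry": 0.0, "rz": -0.333, "claw": -0.39},
    {"x": -0.0037, "y": -0.021, "z": 0.0, "rx": 0.0, "ry": 0.0, "rz": -0.444, "claw": -0.39},
    {"x": -0.0057, "y": -0.0259, "z": 0.0, "rx": 0.0, "ry": 0.0, "rz": -0.556, "claw": -0.39},
    {"x": -0.0082, "y": -0.0307, "z": 0.0, "rx": 0.0, "ry": 0.0, "rz": -0.667, "claw": -0.39},
    {"x": -0.0111, "y": -0.0352, "z": 0.0, "rx": 0.0, "ry": 0.0, "rz": -0.778, "claw": -0.39},
    {"x": -0.0143, "y": -0.0394, "z": 0.0, "rx": 0.0, "ry": 0.0, "rz": -0.889, "claw": -0.39}
  ]
}}

```text
time: 12.53
tool_pos: [0.5052, -0.1782, 0.0585]
tool_rot: [3.14, 0.001, 2.416]
contact_force: [0.2, 3.4, 1.5]
opening: 0.0279
grip_force: 2.0
```

{"op": "step_arm", "data": {
  "steps": [
    {"x": -0.0002, "y": -0.0053, "z": 0.0, "rx": 0.0, "ry": 0.0, "rz": -0.111, "claw": -0.39},
    {"x": -0.0009, "y": -0.0107, "z": 0.0, "rx": 0.0, "ry": 0.0, "rz": -0.222, "claw": -0.39},
    {"x": -0.0021, "y": -0.0159, "z": 0.0, "rx": 0.0, "ry": 0.0, "rz": -0.333, "claw": -0.39},
    {"x": -0.0037, "y": -0.021, "z": 0.0, "rx": 0.0, "ry": 0.0, "rz": -0.444, "claw": -0.39},
    {"x": -0.0057, "y": -0.0259, "z": 0.0, "rx": 0.0, "ry": 0.0, "rz": -0.556, "claw": -0.39},
    {"x": -0.0082, "y": -0.0307, "z": 0.0, "rx": 0.0, "ry": 0.0, "rz": -0.667, "claw": -0.39},
    {"x": -0.0111, "y": -0.0352, "z": 0.0, "rx": 0.0, "ry": 0.0, "rz": -0.778, "claw": -0.39}
  ]
}}

```text
time: 13.12
tool_pos: [0.493, -0.2035, 0.0583]
tool_rot: [3.141, 0.0, 3.027]
contact_force: [-2.3, 5.3, 2.6]
opening: 0.0278
grip_force: 1.9
```

C is the dragging stand: it pushed back with 4–6 N, against under 1 N on A and B. Next, the ring.

{"op": "step_arm", "data": {
  "steps": [
    {"x": 0.0, "y": 0.005, "z": 0.0, "rx": 0.0, "ry": 0.0, "rz": 0.0, "claw": -0.39},
    {"x": 0.0, "y": 0.005, "z": -0.05, "rx": 0.0, "ry": 0.0, "rz": 0.0, "claw": -0.39},
    {"x": 0.0, "y": 0.005, "z": -0.0973, "rx": 0.0, "ry": 0.0, "rz": 0.0, "claw": -0.39},
    {"x": -0.2213, "y": 0.2675, "z": -0.0973, "rx": 0.0, "ry": 0.0, "rz": 0.0, "claw": 0.5},
    {"x": -0.2213, "y": 0.2675, "z": -0.0973, "rx": 0.0, "ry": 0.0, "rz": 0.0, "claw": 0.5},
    {"x": -0.2213, "y": 0.2675, "z": -0.0973, "rx": 0.0, "ry": 0.0, "rz": 0.0, "claw": 0.5},
    {"x": -0.2213, "y": 0.2675, "z": -0.0973, "rx": 0.0, "ry": 0.0, "rz": 0.0, "claw": 0.5},
    {"x": -0.2213, "y": 0.2675, "z": -0.0973, "rx": 0.0, "ry": 0.0, "rz": 0.0, "claw": 0.5},
    {"x": -0.2213, "y": 0.2675, "z": -0.0973, "rx": 0.0, "ry": 0.0, "rz": 0.0, "claw": 0.5},
    {"x": -0.2213, "y": 0.2675, "z": -0.0973, "rx": 0.0, "ry": 0.0, "rz": 0.0, "claw": 0.5},
    {"x": -0.2213, "y": 0.2675, "z": -0.0973, "rx": 0.0, "ry": 0.0, "rz": 0.0, "claw": 0.5},
    {"x": -0.2213, "y": 0.2675, "z": -0.0973, "rx": 0.0, "ry": 0.0, "rz": 0.0, "claw": 0.5}
  ]
}}

```text
time: 14.12
tool_pos: [0.6819, -0.0247, 0.1302]
tool_rot: [-3.141, 0.0, 3.021]
contact_force: [-0.8, 0.1, -0.2]
opening: 0.0691
grip_force: 0.0
```

```bash
python3 - <<'E'
from h import *
go(.682,-.0245,.004,173)
measure("top",dict(c=(.5385,-.2095)))
for c in("top","scene"):
  im,W=cloud(c)
  red=(im[...,2]>120)&(im[...,1]<80)&(im[...,0]<80)&(np.hypot(W[...,0]-.682,W[...,1]+.031)<.05)&(W[...,2]>.012)
  R=W[red];print(R.mean(0).round(4),circ(R[:,:2]),red.sum())
E
```

```text
row x -0.0001 y 0.0002 z 0.1682 rz 0.002 |  [ 0.6819 -0.0247  0.1302] 173.1 tilt [-3.141  0.   ] t 14.1167 open 0.0691 F [-0.77  0.07 -0.23] q [-0.15  0.71  1.17 -0.    1.27 -1.6 ]
top c disc [ 0.5387 -0.2099  0.0599] [ 0.5394 -0.2095] 0.0424 post [ 0.5372 -0.2079  0.0676] 27 peg [ 0.4924 -0.1941  0.0762] 0.084 14
tag [ 0.6847 -0.5734] [ 0.6893 -0.5842  0.1091] 0.06 23
[nan nan nan] [0. 0. 0.] 0
[ 0.6865 -0.0249  0.017 ] [ 0.684  -0.0235  0.0241] 133<stdin>:7: RuntimeWarning: Mean of empty slice.
  ret = um.true_divide(
```

{"op": "step_arm", "data": {
  "steps": [
    {"x": 0.0, "y": 0.0, "z": 0.05, "rx": 0.0, "ry": 0.0, "rz": 0.0, "claw": 0.5},
    {"x": 0.0, "y": 0.0, "z": 0.09, "rx": 0.0, "ry": 0.0, "rz": 0.0, "claw": 0.5},
    {"x": 0.0, "y": 0.0, "z": 0.12, "rx": 0.0, "ry": 0.0, "rz": 0.0, "claw": 0.5},
    {"x": 0.0, "y": 0.0, "z": 0.145, "rx": 0.0, "ry": 0.0, "rz": 0.0, "claw": 0.5},
    {"x": 0.0, "y": 0.0, "z": 0.16, "rx": 0.0, "ry": 0.0, "rz": 0.0, "claw": 0.5},
    {"x": 0.0, "y": 0.0, "z": 0.167, "rx": 0.0, "ry": 0.0, "rz": 0.0, "claw": 0.5},
    {"x": 0.0, "y": 0.0, "z": 0.167, "rx": 0.0, "ry": 0.0, "rz": 0.0, "claw": 0.5},
    {"x": 0.0, "y": 0.0, "z": 0.167, "rx": 0.0, "ry": 0.0, "rz": 0.0, "claw": 0.5}
  ]
}}

```text
time: 14.93
tool_pos: [0.6826, -0.0255, 0.0059]
tool_rot: [3.142, 0.002, 3.02]
contact_force: [0.7, 0.6, 1.0]
opening: 0.0688
grip_force: 0.0
```

{"op": "step_arm", "data": {
  "squeeze": 8,
  "steps": [
    {"x": 0.0, "y": 0.0, "z": 0.0, "rx": 0.0, "ry": 0.0, "rz": 0.0, "claw": -0.2},
    {"x": 0.0, "y": 0.0, "z": 0.0, "rx": 0.0, "ry": 0.0, "rz": 0.0, "claw": -0.2},
    {"x": 0.0, "y": 0.0, "z": 0.0, "rx": 0.0, "ry": 0.0, "rz": 0.0, "claw": -0.2},
    {"x": 0.0, "y": 0.0, "z": 0.0, "rx": 0.0, "ry": 0.0, "rz": 0.0, "claw": -0.2},
    {"x": 0.0, "y": 0.0, "z": 0.0, "rx": 0.0, "ry": 0.0, "rz": 0.0, "claw": -0.2},
    {"x": 0.0, "y": 0.0, "z": 0.0, "rx": 0.0, "ry": 0.0, "rz": 0.0, "claw": -0.2}
  ]
}}

```text
time: 15.43
tool_pos: [0.6825, -0.025, 0.0055]
tool_rot: [3.142, 0.001, 3.021]
contact_force: [-0.4, 0.2, 5.3]
opening: 0.0474
grip_force: 8.0
```

{"op": "step_arm", "data": {
  "steps": [
    {"x": 0.0, "y": 0.0, "z": -0.05, "rx": 0.0, "ry": 0.0, "rz": 0.0, "claw": -0.2},
    {"x": 0.0, "y": 0.0, "z": -0.1, "rx": 0.0, "ry": 0.0, "rz": 0.0, "claw": -0.2},
    {"x": 0.0, "y": 0.0, "z": -0.15, "rx": 0.0, "ry": 0.0, "rz": 0.0, "claw": -0.2},
    {"x": 0.0, "y": 0.0, "z": -0.18, "rx": 0.0, "ry": 0.0, "rz": 0.0, "claw": -0.2},
    {"x": 0.04, "y": -0.067, "z": -0.18, "rx": 0.0, "ry": 0.0, "rz": 0.178, "claw": -0.2},
    {"x": 0.08, "y": -0.118, "z": -0.18, "rx": 0.0, "ry": 0.0, "rz": 0.178, "claw": -0.2},
    {"x": 0.11, "y": -0.168, "z": -0.18, "rx": 0.0, "ry": 0.0, "rz": 0.178, "claw": -0.2},
    {"x": 0.135, "y": -0.218, "z": -0.18, "rx": 0.0, "ry": 0.0, "rz": 0.178, "claw": -0.2},
    {"x": 0.155, "y": -0.255, "z": -0.18, "rx": 0.0, "ry": 0.0, "rz": 0.178, "claw": -0.2},
    {"x": 0.1605, "y": -0.268, "z": -0.18, "rx": 0.0, "ry": 0.0, "rz": 0.178, "claw": -0.2},
    {"x": 0.1605, "y": -0.268, "z": -0.18, "rx": 0.0, "ry": 0.0, "rz": 0.178, "claw": -0.2},
    {"x": 0.1605, "y": -0.268, "z": -0.18, "rx": 0.0, "ry": 0.0, "rz": 0.178, "claw": -0.2}
  ]
}}

```text
time: 16.43
tool_pos: [0.5376, -0.2112, 0.1398]
tool_rot: [3.141, -0.0, 2.878]
contact_force: [0.7, 1.6, -0.5]
opening: 0.0478
grip_force: 8.0
```

```bash
python3 - <<'E'
from h import *
go(.538,-.2093,.1,165)
for c in("top","scene"):
  im,W=cloud(c); cv2.imwrite(f"pics/{c}1.png",im)
  red=(im[...,2]>110)&(im[...,1]<90)&(im[...,0]<90)&(np.hypot(W[...,0]-.538,W[...,1]+.209)<.06)&(W[...,2]>.1)
  R=W[red];print(c,red.sum())
  if len(R): print(R.mean(0).round(4),R.min(0).round(4),R.max(0).round(4))
im=cv2.imread("pics/scene1.png")[120:250,110:270]
cv2.imwrite("pics/s1c.png",cv2.resize(im,(640,520),interpolation=cv2.INTER_CUBIC))
E
```

```text
row x 0.0001 y 0.0026 z 0.0530 rz -0.003 |  [ 0.5376 -0.2112  0.1398] 164.9 tilt [ 3.141 -0.   ] t 16.4333 open 0.0478 F [ 0.73  1.59 -0.54] q [-0.51  0.52  1.5   0.    1.13 -1.81]
top 0
scene 187
[ 0.5444 -0.2089  0.1482] [ 0.5155 -0.2319  0.1366] [ 0.5643 -0.1878  0.1617][ WARN:0@1.024] global loadsave.cpp:1063 imwrite_ Unsupported depth image for selected encoder is fallbacked to CV_8U.
```

View pics/s1c.png

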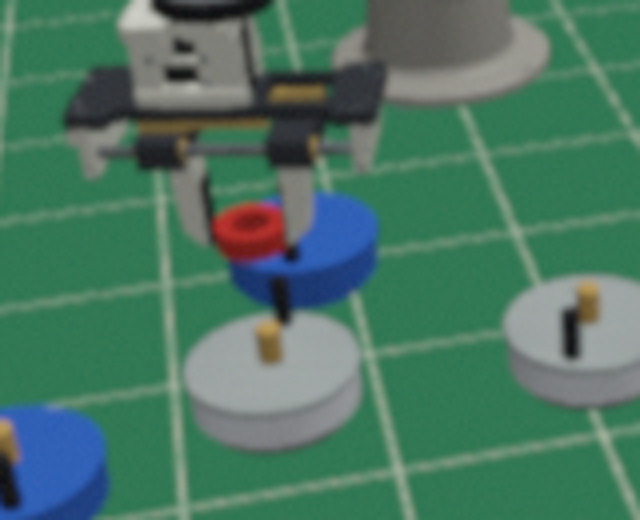

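```bash
cat > fit.py <<'E'
from h import *
from scipy.optimize import least_squares
def proj(c,X):
    p=camera_params(c);Y=X@np.array(p["R"]).T+np.array(p["t"])
    return np.c_[Y[:,0]/Y[:,2]*p["fx"]+p["cx"],Y[:,1]/Y[:,2]*p["fy"]+p["cy"]]
def hullc(c,x,y,z0,z1,r):
    a=np.linspace(0,2*np.pi,60); o=np.c_[x+r*np.cos(a),y+r*np.sin(a)]
    P=proj(c,np.vstack([np.c_[o,0*a+z0],np.c_[o,0*a+z1]])).astype(np.float32)
    m=cv2.moments(cv2.convexHull(P)); return np.array([m["m10"],m["m01"]])/m["m00"],m["m00"]
def fit(c,im,w,guess,z0,z1,r):
    g,area=hullc(c,*guess,z0,z1,r)
    u,v=g.round().astype(int); rad=int(np.sqrt(area))+3
    win=np.zeros_like(w);win[v-rad:v+rad+1,u-rad:u+rad+1]=1
    m=w*win; rr,cc=np.mgrid[0:384,0:512]
    if r>.015: # fill hole
        b=(m>.5).astype(np.uint8); k,_=cv2.findContours(b,cv2.RETR_EXTERNAL,cv2.CHAIN_APPROX_NONE)
        k=max(k,key=cv2.contourArea); f=cv2.drawContours(np.zeros_like(b),[k],-1,1,-1); m=np.maximum(m,f*1.*(cv2.erode(f,np.ones((3,3)))>0))
    cen=np.array([(m*cc).sum(),(m*rr).sum()])/m.sum()
    s=least_squares(lambda q:hullc(c,*q,z0,z1,r)[0]-cen,guess,x_scale=.01,diff_step=1e-3)
    return s.x.round(4),round(m.sum(),1),round(area,1)
E
python3 - <<'E'
from fit import *
for c in("top","scene"):
    im=cv2.imread(f"pics/{c}0.png").astype(float); B,G,R=im[...,0],im[...,1],im[...,2]
    wr=np.clip((R-np.maximum(G,B))/150,0,1); wg=np.clip((R-B)/90,0,1)
    print(c,"ring",fit(c,im,wr,(.682,-.0245),0,.018,.024))
    for n,g in dict(a=(.486,.197),b=(.5525,.011),c=(.538,-.209)).items(): print(c,n,fit(c,im,wg,g,.042,.07,.009))
E
```

```text
top ring (array([ 0.6821, -0.0253]), np.float64(156.1), 174.6)
top a (array([0.4858, 0.1973]), np.float64(29.9), 35.8)
top b (array([0.5523, 0.0108]), np.float64(30.8), 33.8)
top c (array([ 0.5386, -0.2104]), np.float64(34.6), 39.2)
scene ring (array([ 0.6801, -0.0228]), np.float64(197.3), 270.7)
scene a (array([0.4819, 0.2002]), np.float64(30.9), 61.7)
scene b (array([0.5491, 0.0134]), np.float64(37.3), 71.1)
scene c (array([ 0.5364, -0.208 ]), np.float64(41.8), 76.9)
```

{"op": "step_arm", "data": {
  "squeeze": 5,
  "steps": [
    {"x": -0.0014, "y": 0.0, "z": 0.025, "rx": 0.0, "ry": 0.0, "rz": 0.0, "claw": -0.2},
    {"x": -0.0014, "y": 0.0, "z": 0.05, "rx": 0.0, "ry": 0.0, "rz": 0.0, "claw": -0.2},
    {"x": -0.0014, "y": 0.0, "z": 0.065, "rx": 0.0, "ry": 0.0, "rz": 0.0, "claw": -0.2},
    {"x": -0.0014, "y": 0.0, "z": 0.0733, "rx": 0.0, "ry": 0.0, "rz": 0.0, "claw": -0.2},
    {"x": -0.0014, "y": 0.0, "z": 0.0733, "rx": 0.0, "ry": 0.0, "rz": 0.0, "claw": -0.2},
    {"x": -0.0014, "y": 0.0, "z": 0.0733, "rx": 0.0, "ry": 0.0, "rz": 0.0, "claw": -0.2},
    {"x": -0.0014, "y": 0.0, "z": 0.0733, "rx": 0.0, "ry": 0.0, "rz": 0.0, "claw": -0.2}
  ]
}}

```text
time: 17.12
tool_pos: [0.54, -0.2103, 0.0856]
tool_rot: [-3.141, 0.002, 2.881]
contact_force: [-0.9, -0.1, 0.6]
opening: 0.0479
grip_force: 5.0
```

```bash
python3 - <<'E'
from fit import *
go(.539,-.2097,.0478,165)
c="scene"; im,_=read_camera(c); im=im.astype(np.uint8); cv2.imwrite("pics/s2.png",im)
cv2.imwrite("pics/s2c.png",cv2.resize(im[150:240,130:230],(600,540),interpolation=cv2.INTER_CUBIC))
im=im.astype(float);B,G,R=im[...,0],im[...,1],im[...,2]
wr=np.clip((R-np.maximum(G,B))/150,0,1)
print(fit(c,im,wr,(.538,-.209),.0795,.0975,.024))
E
```

```text
row x 0.0015 y 0.0004 z 0.0504 rz 0.002 |  [ 0.54   -0.2103  0.0856] 165.1 tilt [-3.141e+00  2.000e-03] t 17.1167 open 0.0479 F [-0.93 -0.08  0.57] q [-0.5   0.58  1.55  0.    1.01 -1.81]
(array([ 0.5382, -0.2092]), np.float64(182.8), 240.3)
```

View pics/s2c.png

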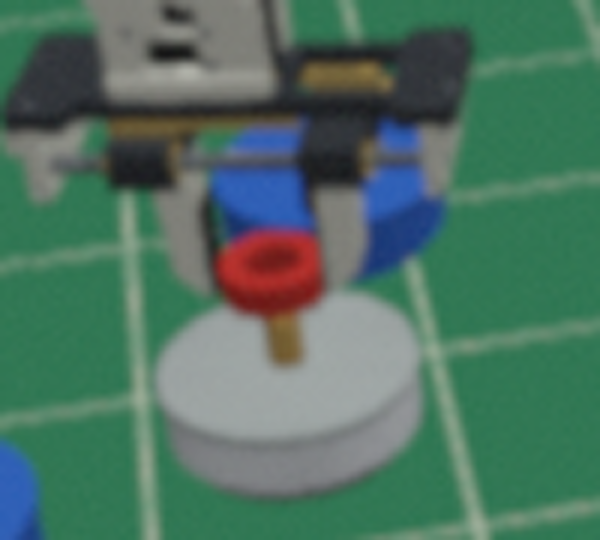

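The crop shows the ring held flat just above C's post, with the post at crop (285,340) lined up under the ring at (272,265). I'll descend slowly.

{"op": "step_arm", "data": {
  "squeeze": 4,
  "steps": [
    {"x": 0.0012, "y": 0.0005, "z": 0.0, "rx": 0.0, "ry": 0.0, "rz": 0.0, "claw": -0.2},
    {"x": 0.0012, "y": 0.0005, "z": 0.005, "rx": 0.0, "ry": 0.0, "rz": 0.0, "claw": -0.2},
    {"x": 0.0012, "y": 0.0005, "z": 0.01, "rx": 0.0, "ry": 0.0, "rz": 0.0, "claw": -0.2},
    {"x": 0.0012, "y": 0.0005, "z": 0.015, "rx": 0.0, "ry": 0.0, "rz": 0.0, "claw": -0.2},
    {"x": 0.0012, "y": 0.0005, "z": 0.018, "rx": 0.0, "ry": 0.0, "rz": 0.0, "claw": -0.2},
    {"x": 0.0012, "y": 0.0005, "z": 0.02, "rx": 0.0, "ry": 0.0, "rz": 0.0, "claw": -0.2},
    {"x": 0.0012, "y": 0.0005, "z": 0.02, "rx": 0.0, "ry": 0.0, "rz": 0.0, "claw": -0.2}
  ]
}}

```text
time: 17.75
tool_pos: [0.5383, -0.2096, 0.0692]
tool_rot: [3.141, -0.001, 2.881]
contact_force: [-0.1, -0.3, -1.0]
opening: 0.048
grip_force: 4.0
```

{"op": "step_arm", "data": {
  "steps": [
    {"x": 0.0, "y": 0.0, "z": 0.005, "rx": 0.0, "ry": 0.0, "rz": 0.0, "claw": -0.2},
    {"x": 0.0, "y": 0.0, "z": 0.01, "rx": 0.0, "ry": 0.0, "rz": 0.0, "claw": -0.2},
    {"x": 0.0, "y": 0.0, "z": 0.015, "rx": 0.0, "ry": 0.0, "rz": 0.0, "claw": -0.2},
    {"x": 0.0, "y": 0.0, "z": 0.02, "rx": 0.0, "ry": 0.0, "rz": 0.0, "claw": -0.2},
    {"x": 0.0, "y": 0.0, "z": 0.025, "rx": 0.0, "ry": 0.0, "rz": 0.0, "claw": -0.2},
    {"x": 0.0, "y": 0.0, "z": 0.028, "rx": 0.0, "ry": 0.0, "rz": 0.0, "claw": -0.2},
    {"x": 0.0, "y": 0.0, "z": 0.028, "rx": 0.0, "ry": 0.0, "rz": 0.0, "claw": -0.2},
    {"x": 0.0, "y": 0.0, "z": 0.028, "rx": 0.0, "ry": 0.0, "rz": 0.0, "claw": -0.2}
  ]
}}

```text
time: 18.42
tool_pos: [0.5385, -0.2096, 0.0486]
tool_rot: [3.141, -0.0, 2.881]
contact_force: [-0.1, 0.0, 0.3]
opening: 0.0477
grip_force: 4.0
```

{"op": "step_arm", "data": {
  "steps": [
    {"x": 0.0, "y": 0.0, "z": 0.0, "rx": 0.0, "ry": 0.0, "rz": 0.0, "claw": 0.3},
    {"x": 0.0, "y": 0.0, "z": 0.0, "rx": 0.0, "ry": 0.0, "rz": 0.0, "claw": 0.3},
    {"x": 0.0, "y": 0.0, "z": 0.0, "rx": 0.0, "ry": 0.0, "rz": 0.0, "claw": 0.3},
    {"x": 0.0, "y": 0.0, "z": 0.0, "rx": 0.0, "ry": 0.0, "rz": 0.0, "claw": 0.3},
    {"x": 0.0, "y": 0.0, "z": -0.02, "rx": 0.0, "ry": 0.0, "rz": 0.0, "claw": 0.3},
    {"x": 0.0, "y": 0.0, "z": -0.06, "rx": 0.0, "ry": 0.0, "rz": 0.0, "claw": 0.3},
    {"x": 0.0, "y": 0.0, "z": -0.11, "rx": 0.0, "ry": 0.0, "rz": 0.0, "claw": 0.3},
    {"x": -0.05, "y": 0.1, "z": -0.16, "rx": 0.0, "ry": 0.0, "rz": 0.0, "claw": 0.3},
    {"x": -0.05, "y": 0.15, "z": -0.2, "rx": 0.0, "ry": 0.0, "rz": 0.0, "claw": 0.3},
    {"x": -0.05, "y": 0.2, "z": -0.2, "rx": 0.0, "ry": 0.0, "rz": 0.0, "claw": 0.3},
    {"x": -0.05, "y": 0.25, "z": -0.2, "rx": 0.0, "ry": 0.0, "rz": 0.0, "claw": 0.3},
    {"x": -0.05, "y": 0.25, "z": -0.2, "rx": 0.0, "ry": 0.0, "rz": 0.0, "claw": 0.3}
  ]
}}

```text
time: 19.42
tool_pos: [0.6239, -0.0365, 0.2001]
tool_rot: [3.141, 0.002, 2.88]
contact_force: [1.4, -0.6, -1.1]
opening: 0.0595
grip_force: 0.0
```

```bash
python3 - <<'E'
from fit import *
go(.539,-.2097,.0478,165)
for c in("top","scene"):
    im,_=read_camera(c); im=im.astype(float);B,G,R=im[...,0],im[...,1],im[...,2]
    wr=np.clip((R-np.maximum(G,B))/150,0,1)
    print(c,fit(c,im,wr,(.538,-.209),.042,.06,.024))
    cv2.imwrite(f"pics/{c}3.png",im.astype(np.uint8))
    if c=="scene": cv2.imwrite("pics/s3c.png",cv2.resize(im[150:260,100:330].astype(np.uint8),(800,383),interpolation=cv2.INTER_CUBIC))
measure("top",dict(a=(.486,.197),b=(.5525,.011),c=(.5385,-.2095)))
E
```

```text
row x 0.0496 y -0.2524 z 0.2031 rz 0.000 |  [ 0.6239 -0.0365  0.2001] 165.0 tilt [3.141e+00 2.000e-03] t 19.4167 open 0.0595 F [ 1.44 -0.63 -1.11] q [-0.18  0.55  1.27  0.    1.32 -1.49]
top (array([ 0.5381, -0.2095]), np.float64(189.7), 202.7)
scene (array([ 0.5391, -0.2074]), np.float64(131.7), 235.5)
top a disc [0.4867 0.1967 0.0602] [0.4866 0.1963] 0.0423 post [0.485  0.1955 0.0679] 28 peg [0.4398 0.2059 0.0763] 0.083 12
top b disc [0. 0. 0.] [nan nan] nan post [0.6045 0.0053 0.2841] 2 peg [0.5867 0.0082 0.4436] 0.575 403
top c disc [ 0.5388 -0.2094  0.06  ] [ 0.5392 -0.2099] 0.0423 post [ 0.5372 -0.2083  0.0609] 165 peg [ 0.4925 -0.1944  0.0766] 0.086 13
tag [ 0.5643 -0.2798] [ 0.6129 -0.4402  0.2668] 0.064 120h.py:23: RuntimeWarning: Mean of empty slice.
  print(cam,n,"disc",circ(A),A.mean(0).round(4),np.median(W[top][:,2]).round(4),"post",np.nanmean(W[po],0).round(4),po.sum(),"peg",np.nanmean(W[pk],0).round(4),np.nanmax(W[pk][:,2],initial=0).round(3),pk.sum())
  ret = um.true_divide(
  return _methods._mean(a, axis=axis, dtype=dtype,
  ret = ret.dtype.type(ret / rcount)
```

View pics/s3c.png

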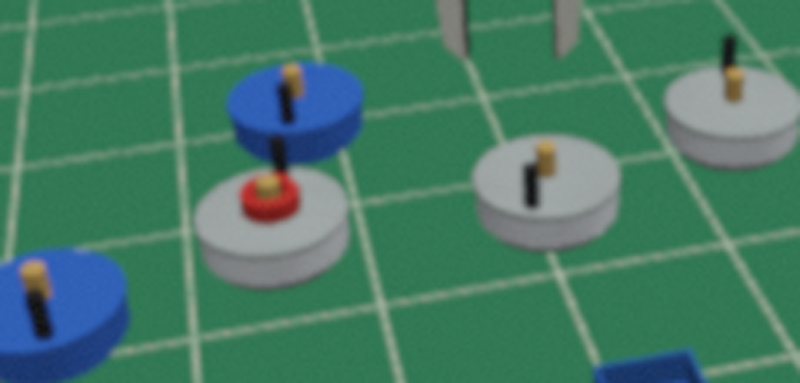

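The red ring lies flat around C's post at crop (270,197), and the gripper is clear. The pegs of A, B and C are all turned. Handing in.

```bash
python3 -c "
from cell import robot
print(robot.hand_in())"
```

```text
the job is handed in; nothing more can be done
None
```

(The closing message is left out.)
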